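Seat the marking pallet and prove its corner with a square

TASK

Slide the loose long nylon pallet on the tooling plate until it is fully home, flush against both the long fence and the short end stop. Then take the steel square by its upright grip and press its two outer faces, level and flush, into the corner between the fence and the free end of the pallet, touching both at once for about a second, to check that there is no gap. Finally set the square down gently, flat in the middle of its rubber mat, and let go; the pallet must still be home, and the pile of tags and the gauge cylinder on the plate must be left where they are.

Things in the scene. Friction and masses are not known exactly. Their poses are not given: they have to be found in the camera images.
- plate: aluminium tooling plate fixed on the table, 260 (x) x 320 (y) x 8 mm; origin at the centre of its underside, x roughly away from the robot, y to its left. In its frame, in mm: the fence face is the plane x = +100, the stop face the plane y = -130. The pallet is home with its centre at x +50, y -55, axes parallel to the plate's; the corner to check is then at x +100, y +20
- fence: dark steel bar screwed on the plate, 20 mm wide, 300 mm long, its top 20 mm above the plate: in the plate's frame it covers x +100 to +120, y -150 to +150 mm. Its near face (looking to plate -x) is the fence face; the smooth faces of fence, square and pallet rub with a friction of about 0.3. Same origin and axes as the plate
- stop: dark steel block screwed on the plate at the right-hand end, its top 20 mm above the plate: in the plate's frame it covers x +20 to +100, y -150 to -130 mm. Its face looking to plate +y is the stop face. Same origin and axes as the plate
- pallet_mid (a point): centre (half-way up) of the loose machined nylon pallet on the plate, 100 (x) x 150 (y) x 25 mm, about 0.5 kg, with five low ridges and small black parts; its lower 16 mm are solid. It starts nearer the robot and left of its home, askew by up to 0.25 rad, and slides on the plate when pushed with some 1 to 3 N. Axes parallel to the plate's when home
- square_grip (a point): grasp point of the loose square, on its upright grip, 45 mm above the square's underside; axes as square, whose outer corner lies at x +32, y -32 mm from here. The grip is a flat upright rib 12 mm thick, 40 mm long along the direction (-1, +1) (the square's diagonal), its top 60 mm above the underside; so the fingers close along (1, 1)
- square: the loose steel square (0.35 kg), an L of two 90 mm legs, 18 mm wide and 20 mm high; origin at its outer corner, on the underside. One leg runs from there to +y (its outer face looks to +x, for the fence), the other to -x (its outer face looks to -y, for the pallet's end). In the checked corner its axes are parallel to the plate's
- mat: black rubber mat fixed on the table at the left, 160 x 160 x 3 mm, the square lies on it; origin at the centre of its underside
- blanks: small pile of four bare brass tags, 30 x 50 x 12 mm, lying on the plate's near left part
- gauge: dark steel gauge cylinder, 28 mm diameter, 22 mm high, standing on the plate's near right part
Not all that is in view belongs to the job. Several things have the shape of the square; the one meant has the colours described above. What is shaped like the part that bears pallet_mid but yellow is not meant.

How it is judged (in metres and radians):
On the way, in this order (a step that is already met when the one before it is completed fails the run):
1. the pallet is home: flush against fence and end stop, at rest (x of pallet_mid in the frame of plate between 0.047 and 0.053 m and y of pallet_mid in the frame of plate between -0.058 and -0.052 m and angle between the x axis of pallet_mid and the x axis of plate, either way round below 0.025 rad and linear speed of pallet below 0.02 m/s), for 0.2 s.
2. the square touches the fence and the pallet's end at once, level and flush, the pallet home (x of pallet_mid in the frame of plate between 0.047 and 0.053 m and y of pallet_mid in the frame of plate between -0.058 and -0.052 m and angle between the x axis of pallet_mid and the x axis of plate, either way round below 0.025 rad and contact force between square and fence above 0.7 N and contact force between square and pallet above 0.7 N and angle between the x axis of square and the x axis of plate, either way round below 0.03 rad and angle between square's own z axis and vertical below 0.05 rad and x of square in the frame of plate between 0.096 and 0.103 m and y of square in the frame of plate between 0.016 and 0.024 m), for 0.4 s.
At the end, for the whole second after the job is handed in: The pallet's centre is within 3 mm of home on both axes and within 0.025 rad of parallel to the plate; the square lies flat and at rest on the mat, its grip within 35 mm of the mat's centre, released (all of step 1 and horizontal distance between square_grip and mat below 0.035 m and angle between square's own z axis and vertical below 0.04 rad and height (world z) of square below 0.007 m and linear speed of square below 0.02 m/s); the robot touches nothing.
It fails at once if a bystander was pushed about (moved more than 30 mm) (distance of any of blanks, gauge from where it was at the start of the episode above 0.03 m).
It fails at once if the square was dropped (moving faster than 0.6 m/s out of the fingers) (contact force between the fingers and square below 0.1 N and linear speed of square above 0.6 m/s).
It also fails if it takes over 72 s, if anything falls off the work surface, if the arm or the gripper's body presses on something with over 40 N, if the wrist force passes 120 N, or if a joint passes its speed limit or range.

ROBOT

A 6-joint arm with a two-finger parallel gripper is mounted at the origin on the work surface. World frame = base frame: x ahead of the robot, y to its left, z up, the work surface at z = 0. Lengths are in mm, angles in rad, forces in N, time in s.
With the tool pointing down it reaches from about 275 to 750 mm from the base axis. Payload 10.2 kg.
Tool frame: the origin (TCP) lies at the very end of the fingers, on their centre line; the grasp point (between the pads) lies 19 mm behind it; z points along the fingers, y is the line along which they close (so a half turn about z gives the same grasp; the last joint's range is limited). The gripper opens to 85 mm and grips with 20 to 120 N. Pads are 22 mm wide; open, the fingers measure 114 mm over their backs; the gripper's body (76 mm by 85 mm) begins 54 mm behind the grasp point. The pads swing forward as they close: fully open they stand 13 mm farther back than shut.
Start: joints at [-1.511, 0.313, 1.498, -0, 1.331, -0.223], TCP at [146.486, -504.156, 231.294] pointing down, gripper open.
Joint ranges: [-2.94, 2.94], [-0.97, 2.17], [0.19, 2.56], [-1.23, 4.37], [0.02, 3.11], [-2.88, 2.88]. Speed limits (rad/s): [2.39, 2.39, 3.01, 3.14, 3.14, 3.14].

INTERFACE

Orientations are given as a unit quaternion [w, x, y, z].
In Python, from rig import ctrl gives the robot as it stands.
- The arm moves only by the shell command python3 -m pendant 'ROWS' [FORCE]. ROWS is JSON, a list that holds one entry, the list of rows, each a list of 5 numbers: the shift along the tool's x, y, z normalised to -1 to 1, where 1 is 200 mm, then the turn about the tool's z normalised to -1 to 1, where 1 is pi rad, then the opening, from 0 (shut) to 1 (fully open). In form: [[[dx, dy, dz, spin, hand], ...]]. A call has 1 to 12 rows; each row is the pose to reach, as a shift and turn from the pose commanded when the call began, along the tool's axes at that moment, turning the shorter way round; what a row does not reach only later rows make up. A row lasts 1/10 s, in which the tool goes at most 50 mm and 8.59 degrees, less where a joint would pass 70% of its speed; a pose out of reach is approached as far as the arm can. A call with a number of a shift or a turn outside -1 to 1 is refused whole. A call with a gripper value outside its range is refused whole. The fingers move at their own pace and stop on an object; FORCE is the grip in N (left out, the last holds). Time passes only in rows, so rows that repeat a pose let the fingers close. It gives the time, the measured TCP pose, the force, the opening and the grip force at its end, in the units of the state.
- ctrl.sense(): the state, without advancing time (a new reading comes with each control period).
- ctrl.capture(name): name is "scene" or "top" or "wrist"; returns (picture, depth): 480x640x3 uint8, blue, green, red; 480x640 float32, mm along the optical axis (not along the pixel's ray), 0 where there is no reading.
- ctrl.get_calibration(name): a dict with "K" (3x3 intrinsics, pixels), "origin" and "rotation" of the camera in the world. Camera axes: x right, y down, z forward; pixel columns grow to the right and rows downward; lengths in mm; the calibration is good to about 2 mm. The wrist camera is an equidistant fisheye: a pixel r from the principal point sees the ray r / f radians off the axis. A picture is of the moment at which its call begins: read the wrist's pose just before it. get_calibration takes no time and is no camera call; for the wrist camera it gives the pose at the moment of the call.
- ctrl.finish_job(): hands the job in; it is judged then, once.
The state is a dict: "time_s": time; "joints": joint angles; "dq": joint speeds; "tau": joint torques, N m; "eef_pos": TCP position; "ee_rot": TCP orientation; "force": force on the tool from outside, world axes, zero at the start; "wrist_torque": the same for the moment, N m; "grip_width": opening from 0.0 (shut) to 1.0 (fully open); "grip_force": force on a finger pad.
Only numpy, scipy, OpenCV 4.12 (cv2) and the standard library are available. Lean on these libraries where they do the work, as an engineer would, in place of code of your own. Each camera call takes 0.05 s, during which the arm holds its last target. There are 200 camera calls.

## Working session

There is one attempt and no reset: what is moved stays moved. The work goes in short steps, Python scripts to look and compute and a shell command to move; the robot and the scene stay as the last step left them, time stands still between calls to the robot, and variables do not carry over. Pictures are saved under pics/ and viewed, at most 10 in all, crops included, and the job is handed in when it is done.

```bash
ls; mkdir -p pics
python3 - <<'E'
from rig import ctrl
import cv2,numpy as np
np.set_printoptions(precision=4,suppress=True)
print(ctrl.sense())
for n in("top","scene"):
    p,d=ctrl.capture(n); cv2.imwrite(f"pics/{n}0.png",p); np.savez(f"pics/{n}0.npz",p=p,d=d)
    c=ctrl.get_calibration(n); print(n,c)
E
```

```text
pics
{'time_s': 0.0, 'joints': array([-1.5114,  0.3135,  1.4984,  0.    ,  1.331 , -0.2234]), 'dq': array([-0.0012,  0.0022, -0.0007,  0.0004, -0.0003, -0.0004]), 'tau': array([  0.0005, -41.2268, -25.9742,  -0.0002,   0.0041,  -0.    ]), 'eef_pos': array([ 146.4744, -503.8881,  230.7163]), 'ee_rot': array([-0.0007,  0.99  ,  0.1409,  0.0001]), 'force': array([ 0.9774,  0.345 , -0.5167]), 'wrist_torque': array([-0.0875,  0.008 , -0.0054]), 'grip_force': 0.0, 'grip_width': 0.999085133888075}
top {'K': array([[562.337 ,   0.    , 310.6912],
       [  0.    , 562.337 , 236.2731],
       [  0.    ,   0.    ,   1.    ]]), 'origin': array([ 494.9592,   86.8303, 1161.0577]), 'rotation': array([-0.0267,  0.7081, -0.7053,  0.0179])}
scene {'K': array([[562.1727,   0.    , 314.6469],
       [  0.    , 562.1727, 235.0341],
       [  0.    ,   0.    ,   1.    ]]), 'origin': array([1302.5344,   77.8291, 1210.2287]), 'rotation': array([-0.1991,  0.6876,  0.6688, -0.2007])}
```

View pics/top0.png

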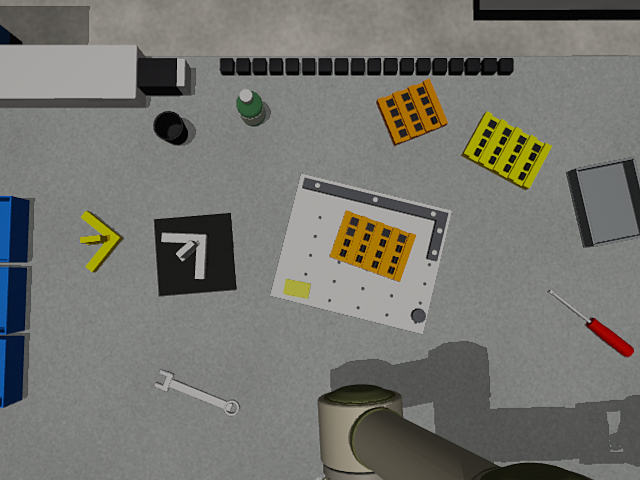

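View pics/scene0.png

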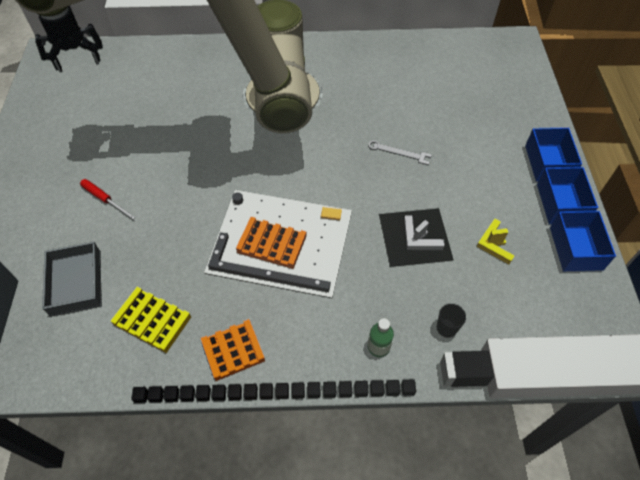

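The orange pallet on the plate is at (372,245), with the dark fence along the plate's upper edge and the stop at (438,235). The brass tags are at (297,289) and the gauge at (418,316).

- **Square candidates:** the steel-white one on the black mat at (190,255) and the yellow one at (100,240). The white one on the rubber mat fits the description.
- **Pallet candidates:** orange on the plate at (372,245), orange off the plate at (412,112) and yellow at (507,150). The one on the plate fits.

```bash
cat > h.py <<'E'
import cv2,numpy as np
from scipy.spatial.transform import Rotation as R
from rig import ctrl
np.set_printoptions(precision=4,suppress=True)
def rot(q): return R.from_quat([q[1],q[2],q[3],q[0]]).as_matrix()
def onplane(uv,c,z,fish=False):
    uv=np.asarray(uv,float).reshape(-1,2);K=c["K"]
    d=np.c_[(uv[:,0]-K[0,2])/K[0,0],(uv[:,1]-K[1,2])/K[1,1],np.ones(len(uv))]
    if fish:
        r=np.hypot(d[:,0],d[:,1]);s=np.sin(r)/np.maximum(r,1e-9)
        d=np.c_[d[:,0]*s,d[:,1]*s,np.cos(r)]
    w=d@rot(c["rotation"]).T;o=np.asarray(c["origin"])
    return (o+w*((z-o[2])/w[:,2])[:,None])[:,:2]
def rect(pts): # -> centre, size, angle rad
    (c,s,a)=cv2.minAreaRect(np.float32(pts)); return np.array(c),s,np.radians(a)
def big(m,near=None):
    cs,_=cv2.findContours(m.astype(np.uint8),cv2.RETR_EXTERNAL,cv2.CHAIN_APPROX_NONE)
    cs=[c for c in cs if cv2.contourArea(c)>60]
    if near is not None: return min(cs,key=lambda c:np.hypot(*(c[:,0].mean(0)-near)))[:,0]
    return max(cs,key=cv2.contourArea)[:,0]
def yaw(s=None):
    s=s or ctrl.sense();X=rot(s["ee_rot"])[:,0];return np.arctan2(X[1],X[0])
def go(x,y,z,yw): # normalised shift/turn to a TCP pose
    s=ctrl.sense();M=rot(s["ee_rot"]);d=M.T@(np.array([x,y,z])-s["eef_pos"])/200
    t=-(yw-yaw(s)); t=(t+np.pi/2)%np.pi-np.pi/2   # half turn is the same grasp
    print("go",d.round(4),"spin",round(t/np.pi,4))
E
python3 - <<'E'
from h import *
f=np.load("pics/top0.npz");p=f["p"];c=ctrl.get_calibration("top")
hsv=cv2.cvtColor(p,cv2.COLOR_BGR2HSV);H,S,V=cv2.split(hsv)
box=lambda m,x0,y0,x1,y1:(lambda z:(z.__setitem__((slice(y0,y1),slice(x0,x1)),m[y0:y1,x0:x1]),z)[1])(np.zeros(m.shape,bool))
white=(V>170)&(S<40)
print("whiteV",V[300,340],S[300,340],V[350,300],S[350,300])
pl=big(box(white,250,160,470,345));cen,s,a=rect(onplane(pl,c,8));print("plate",cen,s,a)
b=cv2.boxPoints(cv2.minAreaRect(np.float32(onplane(pl,c,8))));print(b)
o=box((H<25)&(H>5)&(S>150),320,195,425,290);
pts=np.argwhere(o)[:,::-1]
for z in(24,33):print("pallet",z,rect(onplane(pts,c,z)))
sq=big(box((V>140)&(S<60),158,222,233,290));print("sqpx",rect(sq))
for z in(23,):
    w=onplane(sq,c,z);print("sq",rect(w));print(cv2.boxPoints(cv2.minAreaRect(np.float32(w))))
m=big(box(V<60,145,205,245,305));print("mat",rect(onplane(m,c,3)))
for n,q in(("gauge",(418,316)),("blanks",(297,289))):print(n,onplane([q],c,25))
cv2.imwrite("pics/sqcrop.png",cv2.resize(p[190:310,60:260],None,fx=4,fy=4,interpolation=cv2.INTER_CUBIC))
E
```

```text
whiteV 169 6 129 6
plate [535.2856  -2.4772] (316.71246337890625, 256.3594970703125) 1.3297553475865334
[[ 373.0098 -125.6572]
 [ 621.9579 -186.8537]
 [ 697.5615  120.7027]
 [ 448.6134  181.8992]]
pallet 24 (array([548.9266, -23.669 ]), (149.8669891357422, 99.92737579345703), np.float64(1.2315447576451908))
pallet 33 (array([548.4995, -22.7944]), (148.68075561523438, 99.13644409179688), np.float64(1.2315443581710273))
sqpx (array([182.1534, 255.4327]), (43.89516830444336, 43.7952880859375), np.float64(0.04995839285279695))
sq (array([526.8423, 361.9685]), (89.54890441894531, 88.90470123291016), np.float64(1.5370187888991491))
[[480.9032 318.7208]
 [569.7572 315.7184]
 [572.7814 405.2162]
 [483.9274 408.2186]]
mat (array([530.9018, 340.6337]), (158.3433074951172, 160.01409912109375), np.float64(0.08648650594021633))
gauge [[ 407.6194 -114.3798]]
blanks [[460.3126 128.2387]]
```

View pics/sqcrop.png

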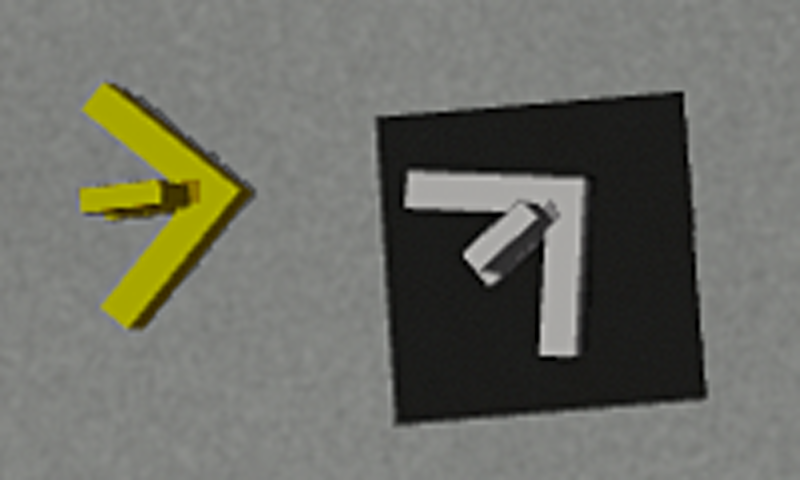

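The crop shows two squares. The steel-coloured one lies on the black mat with its outer corner at crop (585,178), i.e. image (206,234), so it is the one meant. The yellow one with its corner at (250,190) is the decoy. I'll do the pallet first.

```bash
cat >> h.py <<'E'
P0=np.array([535.3,-2.5]);PY=-0.241
def P(x,y): return P0+np.array([[np.cos(PY),-np.sin(PY)],[np.sin(PY),np.cos(PY)]])@[x,y]
def gop(x,y,z,turn=0): go(*P(x,y),z,PY+turn)
E
python3 - <<'E'
from h import *
f=np.load("pics/top0.npz");p=f["p"];c=ctrl.get_calibration("top")
hsv=cv2.cvtColor(p,cv2.COLOR_BGR2HSV);H,S,V=cv2.split(hsv)
# plate incl. everything: brighter than the table
m=np.zeros(V.shape,bool);m[160:345,250:470]=(V>145)[160:345,250:470]
for t in(145,150,155,160):
    m[160:345,250:470]=((V>t)&(S<60))[160:345,250:470]
    m=cv2.morphologyEx(m.astype(np.uint8),cv2.MORPH_OPEN,np.ones((3,3)));print(t,rect(onplane(big(m),c,8)))
    m=m.astype(bool)
# fence near face, top edge z=28: dark px in rows along fence
for y in(-110,-60,0,60,120):
    o=[]
    for x in np.arange(70,130,.5):
        w=np.r_[P(x,y),28]; q=rot(c["rotation"]).T@(w-c["origin"]);u=c["K"]@(q/q[2]);o.append(V[int(round(u[1])),int(round(u[0]))])
    o=np.array(o,int);i=np.where(o<100)[0];print(y,70+.5*i[0],70+.5*i[-1])
gop(-80,-17,60)
E
```

```text
145 (array([534.34  ,  -1.4443]), (319.7910461425781, 259.19110107421875), np.float64(1.3277261519939474))
150 (array([534.6349,  -1.4977]), (319.5177307128906, 259.1205749511719), np.float64(1.3294540109091908))
155 (array([534.6974,  -1.487 ]), (319.3374328613281, 258.837890625), np.float64(1.3289081960437792))
160 (array([534.4503,  -1.2856]), (318.96490478515625, 258.2078552246094), np.float64(1.3282417399809867))
-110 97.5 120.0
-60 97.5 118.0
0 97.0 120.0
60 97.0 119.5
120 96.5 119.5
go [ 2.1774 -1.9904  0.8568] spin 0.1667
```

```bash
sed -i 's/535.3,-2.5/534.5,-1.5/' h.py
python3 -m pendant '[[[0.75,-0.7,0.1,0.1667,1],[0.75,-0.7,0.1,0.1667,1],[0.75,-0.7,0.1,0.1667,0.6],[0.75,-0.7,0.1,0.1667,0.6],[0.75,-0.7,0.1,0.1667,0.6],[0.75,-0.7,0.1,0.1667,0.6],[0.75,-0.7,0.1,0.1667,0.6]]]'
python3 -c "
from h import *
gop(-80,-17,60)"
```

```text
time_s: 0.8
eef_pos: [251.2, -328.7, 211.4]
ee_rot: [0.0, 0.993, -0.12, 0.0]
force: [-0.8, -0.4, 0.3]
grip_width: 0.6
grip_force: 0.0
go [ 0.5857 -1.842   0.7562] spin 0.0001
```

```bash
python3 -m pendant '[[[0.3,-0.95,0.1,0,0.6],[0.3,-0.95,0.1,0,0.6],[0.3,-0.95,0.1,0,0.6],[0.3,-0.95,0.1,0,0.6],[0.3,-0.95,0.1,0,0.6],[0.3,-0.95,0.1,0,0.6]]]'
python3 -c "
from h import *
gop(-80,-17,60)"
```

```text
time_s: 1.4
eef_pos: [355.4, -158.2, 191.2]
ee_rot: [0.0, 0.993, -0.119, -0.0]
force: [-0.7, -0.0, 0.7]
grip_width: 0.601
grip_force: 0.0
go [ 0.2844 -0.8891  0.6559] spin 0.0005
```

```bash
python3 -m pendant '[[[0.285,-0.89,0.4,0,0.6],[0.285,-0.89,0.4,0,0.6],[0.285,-0.89,0.4,0,0.6],[0.285,-0.89,0.4,0,0.6],[0.285,-0.89,0.5,0,0.6],[0.285,-0.89,0.656,0,0.6],[0.285,-0.89,0.656,0,0.6],[0.285,-0.89,0.656,0,0.6]]]'
python3 - <<'E'
from h import *
cal=ctrl.get_calibration("wrist");p,d=ctrl.capture("wrist");cv2.imwrite("pics/w1.png",p)
print(cal)
gop(-80,-17,8)
E
```

```text
time_s: 2.2
eef_pos: [453.3, -0.2, 60.6]
ee_rot: [0.0, 0.993, -0.122, -0.0]
force: [-0.3, -0.5, 0.2]
grip_width: 0.605
grip_force: 0.0
{'K': array([[371.6483,   0.    , 321.5738],
       [  0.    , 371.6483, 235.3723],
       [  0.    ,   0.    ,   1.    ]]), 'origin': array([534.6883, -21.4573, 203.534 ]), 'rotation': array([-0.102 , -0.6073,  0.777 ,  0.1304])}
go [-0.0063 -0.0045  0.2662] spin -0.0007
```

View pics/w1.png

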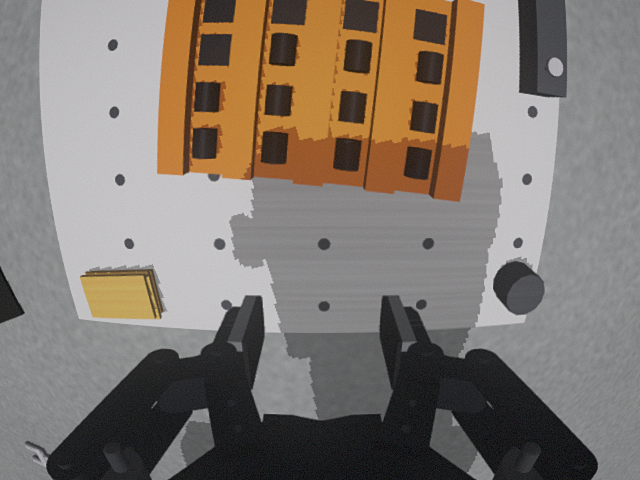

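The wrist view shows the pallet's near edge from (160,175) to (460,200). The tags at (120,295) and the gauge at (518,287) are both clear of the two fingers at (245,340) and (400,340).

```bash
python3 -m pendant '[[[0,0,0.15,0,0.6],[0,0,0.2,0,0.6],[0,0,0.23,0,0.6],[0,0,0.25,0,0.6],[0,0,0.26,0,0.6],[0,0,0.26,0,0.6]]]'
python3 - <<'E'
from h import *
print(ctrl.sense()["force"])
gop(-55,-17,8);gop(-14,-17,8)
E
```

```text
time_s: 2.85
eef_pos: [453.1, 1.5, 8.5]
ee_rot: [0.0, 0.993, -0.12, 0.0]
force: [0.3, -0.9, 0.1]
grip_width: 0.598
grip_force: 0.0
[ 0.3254 -0.9334  0.0827]
go [0.1236 0.0025 0.0024] spin 0.0
go [0.3286 0.0026 0.0025] spin 0.0
```

```bash
python3 -m pendant '[[[0.06,0,0,0,0.6],[0.12,0,0,0,0.6],[0.15,0,0,0,0.6],[0.17,0,0,0,0.6],[0.19,0,0,0,0.6],[0.21,0,0,0,0.6],[0.23,0,0,0,0.6],[0.25,0,0,0,0.6],[0.265,0,0,0,0.6],[0.275,0,0,0,0.6],[0.285,0,0,0,0.6],[0.295,0,0,0,0.6]]]'
python3 - <<'E'
from h import *
s=ctrl.sense();print(s["force"])
c=ctrl.get_calibration("top");p,d=ctrl.capture("top")
H,S,V=cv2.split(cv2.cvtColor(p,cv2.COLOR_BGR2HSV));m=np.zeros(H.shape,bool);m[160:345,250:470]=((H<25)&(H>5)&(S>150))[160:345,250:470]
a=rect(onplane(np.argwhere(m)[:,::-1],c,24));print(a)
cv2.imwrite("pics/t2.png",p[150:350,240:480])
d=a[0]-P0;print("pallet plate",d@[np.cos(PY),np.sin(PY)],d@[-np.sin(PY),np.cos(PY)])
gop(-11,-17,8)
E
```

```text
time_s: 4.05
eef_pos: [510.2, -12.4, 8.1]
ee_rot: [-0.0, 0.993, -0.12, -0.0]
force: [-1.1, 0.4, 0.4]
grip_width: 0.593
grip_force: 0.5
[-1.118   0.3623  0.3749]
(array([568.997 , -23.5492]), (149.97071838378906, 99.65318298339844), np.float64(1.3306612218313238))
pallet plate 38.762611631068886 -13.17846369122573
go [0.0482 0.0028 0.0006] spin 0.0
```

```bash
python3 -m pendant '[[[0.015,0,0,0,0.6],[0.03,0,0,0,0.6],[0.04,0,0,0,0.6],[0.045,0,0,0,0.6],[0.05,0,0,0,0.6],[0.053,0,0,0,0.6]]]'
python3 -m pendant '[[[0.005,0,0,0,0.6],[0.005,0,0,0,0.6]]]'
python3 -m pendant '[[[0.005,0,0,0,0.6],[0.005,0,0,0,0.6]]]'
python3 -c "
from h import *
gop(-11,-17,8)"
```

```text
time_s: 4.7
eef_pos: [520.5, -15.0, 8.1]
ee_rot: [0.0, 0.993, -0.12, -0.0]
force: [-1.3, 0.0, -0.1]
grip_width: 0.603
grip_force: 0.6
time_s: 4.9
eef_pos: [521.6, -15.3, 8.1]
ee_rot: [0.0, 0.993, -0.12, 0.0]
force: [-0.5, 0.1, 0.5]
grip_width: 0.6
grip_force: 0.1
time_s: 5.1
eef_pos: [522.5, -15.5, 8.1]
ee_rot: [-0.0, 0.993, -0.12, 0.0]
force: [-0.5, 1.0, -0.1]
grip_width: 0.599
grip_force: 0.3
go [-0.0135  0.0028  0.0006] spin 0.0
```

```bash
for i in 1; do python3 -m pendant '[[[0.005,0,0,0,0.6],[0.005,0,0,0,0.6]]]' | grep -E 'eef|force'; done
python3 -m pendant '[[[0.005,0,0,0,0.6],[0.005,0,0,0,0.6]]]' | grep -E 'eef|force'
python3 -m pendant '[[[0.005,0,0,0,0.6],[0.005,0,0,0,0.6]]]' | grep -E 'eef|force'
```

```text
eef_pos: [522.5, -15.5, 7.9]
force: [-4.5, 1.2, 2.3]
grip_force: 2.6
eef_pos: [522.6, -15.5, 7.7]
force: [-9.5, 1.9, 4.9]
grip_force: 4.7
eef_pos: [522.5, -15.5, 7.4]
force: [-13.1, 2.0, 7.1]
grip_force: 6.8
```

```bash
python3 -m pendant '[[[-0.02,0,0,0,0.6],[-0.1,0,0,0,0.6],[-0.2,0,-0.1,0,0.6],[-0.2,0,-0.3,0,0.6],[-0.2,0,-0.3,0,0.6]]]'
python3 - <<'E'
from h import *
print(ctrl.sense()["joints"])
c=ctrl.get_calibration("top");p,d=ctrl.capture("top")
H,S,V=cv2.split(cv2.cvtColor(p,cv2.COLOR_BGR2HSV));m=np.zeros(H.shape,bool);m[160:345,250:470]=((H<25)&(H>5)&(S>150))[160:345,250:470]
a=rect(onplane(np.argwhere(m)[:,::-1],c,24));print(a)
d=a[0]-P0;print("pallet plate",d@[np.cos(PY),np.sin(PY)],d@[-np.sin(PY),np.cos(PY)])
gop(50,105,65,-1.5707)
E
```

```text
time_s: 6.2
eef_pos: [488.9, -7.2, 72.3]
ee_rot: [0.001, 0.993, -0.12, 0.004]
force: [-0.4, -0.1, -0.4]
grip_width: 0.596
grip_force: 0.0
[-0.2549  0.4263  1.8005  0.0001  0.9058  1.5566]
(array([581.2292, -26.969 ]), (152.24253845214844, 101.50930786132812), np.float64(1.3406929501834888))
pallet plate 51.457495409309665 -13.579937063320674
go [ 0.4689 -0.6072  0.0286] spin -0.5
```

```bash
python3 -m pendant '[[[0.1,-0.25,0,-0.05,0.5],[0.2,-0.5,0,-0.1,0.5],[0.4,-0.607,0,-0.15,0.5],[0.469,-0.607,0,-0.2,0.5],[0.469,-0.607,0,-0.25,0.5],[0.469,-0.607,0,-0.3,0.5],[0.469,-0.607,0,-0.35,0.5],[0.469,-0.607,0,-0.4,0.5],[0.469,-0.607,0,-0.45,0.5],[0.469,-0.607,0,-0.5,0.5],[0.469,-0.607,0,-0.5,0.5],[0.469,-0.607,0,-0.5,0.5]]]'
python3 - <<'E'
from h import *
print(ctrl.sense()["joints"])
gop(50,105,9,1.5707)
E
```

```text
time_s: 7.45
eef_pos: [606.4, 88.8, 66.9]
ee_rot: [-0.0, 0.787, 0.617, -0.0]
force: [-0.1, -0.2, -0.0]
grip_width: 0.497
grip_force: 0.0
[-0.0455  0.6665  1.402   0.      1.074   0.195 ]
go [0.0008 0.0088 0.2897] spin 0.0002
```

```bash
python3 -m pendant '[[[0,0.009,0.15,0,0.5],[0,0.009,0.22,0,0.5],[0,0.009,0.27,0,0.5],[0,0.009,0.285,0,0.5],[0,0.009,0.285,0,0.5]]]'
python3 -m pendant '[[[-0.06,0,0,0,0.5],[-0.12,0,0,0,0.5],[-0.15,0,0,0,0.5],[-0.17,0,0,0,0.5],[-0.19,0,0,0,0.5],[-0.21,0,0,0,0.5],[-0.23,0,0,0,0.5],[-0.25,0,0,0,0.5],[-0.27,0,0,0,0.5],[-0.29,0,0,0,0.5],[-0.31,0,0,0,0.5],[-0.33,0,0,0,0.5]]]'
python3 - <<'E'
from h import *
s=ctrl.sense();print(s["force"])
gop(50,30,9,1.5707)
E
```

```text
time_s: 7.95
eef_pos: [608.4, 88.4, 11.1]
ee_rot: [-0.0, 0.787, 0.617, -0.0]
force: [0.2, -0.7, -0.3]
grip_width: 0.497
grip_force: 0.0
time_s: 9.15
eef_pos: [592.5, 24.0, 11.1]
ee_rot: [-0.0, 0.787, 0.617, -0.0]
force: [0.3, 0.8, 0.4]
grip_width: 0.5
grip_force: 0.6
[0.2705 0.8123 0.3948]
go [-0.043  -0.001   0.0104] spin 0.0001
```

```bash
python3 -m pendant '[[[-0.01,0,0,0,0.5],[-0.02,0,0,0,0.5],[-0.03,0,0,0,0.5],[-0.035,0,0,0,0.5],[-0.04,0,0,0,0.5],[-0.04,0,0,0,0.5]]]' | grep -E 'eef|force'
python3 -m pendant '[[[-0.005,0,0,0,0.5],[-0.005,0,0,0,0.5]]]' | grep -E 'eef|force'
python3 -m pendant '[[[-0.005,0,0,0,0.5],[-0.005,0,0,0,0.5]]]' | grep -E 'eef|force'
python3 -m pendant '[[[-0.005,0,0,0,0.5],[-0.005,0,0,0,0.5]]]' | grep -E 'eef|force'
```

```text
eef_pos: [590.8, 17.2, 11.1]
force: [1.0, 4.9, -1.2]
grip_force: 2.5
eef_pos: [590.8, 17.2, 11.1]
force: [4.2, 10.4, -1.0]
grip_force: 5.3
eef_pos: [590.7, 17.1, 11.2]
force: [5.9, 15.4, -2.1]
grip_force: 8.2
eef_pos: [590.7, 17.1, 11.3]
force: [6.7, 21.6, -0.6]
grip_force: 11.0
```

```bash
python3 -m pendant '[[[0.02,0,0,0,0.5],[0.1,0,0,0,0.5],[0.15,0,-0.1,0,0.5],[0.15,0,-0.35,0,0.5],[0.15,0,-0.5,0,0.5],[0.15,0,-0.5,0,0.5]]]'
cat >> h.py <<'E'
def pallet():
    c=ctrl.get_calibration("top");p,d=ctrl.capture("top")
    H,S,V=cv2.split(cv2.cvtColor(p,cv2.COLOR_BGR2HSV));m=np.zeros(H.shape,bool);m[160:345,250:470]=((H<25)&(H>5)&(S>150))[160:345,250:470]
    a=rect(onplane(np.argwhere(m)[:,::-1],c,24));print(a)
    d=a[0]-P0;print("pallet plate",d@[np.cos(PY),np.sin(PY)],d@[-np.sin(PY),np.cos(PY)]); return p
E
python3 - <<'E'
from h import *
p=pallet();cv2.imwrite("pics/t3.png",cv2.resize(p[160:340,250:470],None,fx=3.2,fy=3.2,interpolation=cv2.INTER_CUBIC))
sx,sy=[480.9032,318.7208],0
go(520,390,150,-0.034-np.pi/4+np.pi)
E
```

```text
time_s: 10.95
eef_pos: [599.2, 43.2, 115.7]
ee_rot: [0.003, 0.787, 0.617, 0.003]
force: [0.1, 0.8, -0.4]
grip_width: 0.5
grip_force: 0.0
(array([571.1024, -68.2596]), (151.2740478515625, 100.80587768554688), np.float64(1.3291096641802436))
pallet plate 51.478376532129666 -56.09422117734394
go [ 1.591  -0.7911 -0.1882] spin -0.3158
```

View pics/t3.png

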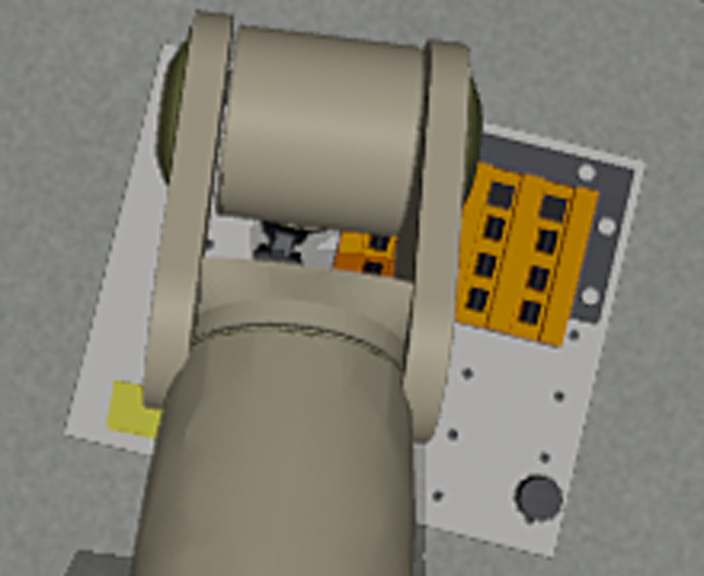

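The pallet sits in the corner between fence and stop, its right edge at (580,270) and its top edge along the fence at (540,180). The gauge at (538,497) and the tags at (135,408) are untouched. The pallet's measured angle agrees with the plate's to 0.001 rad. Next is the square.

```bash
python3 -m pendant '[[[0.2,-0.1,-0.1,-0.05,0.6],[0.4,-0.2,-0.19,-0.1,0.6],[0.6,-0.3,-0.19,-0.15,0.6],[0.8,-0.4,-0.19,-0.2,0.6],[0.9,-0.5,-0.19,-0.25,0.6],[0.9,-0.6,-0.19,-0.3,0.6],[0.9,-0.7,-0.19,-0.316,0.6],[0.9,-0.7,-0.19,-0.316,0.6]]]'
python3 - <<'E'
from h import *
go(539.3,348.6,130,2.322)
E
```

```text
time_s: 11.8
eef_pos: [501.7, 251.9, 147.7]
ee_rot: [-0.001, 0.397, 0.918, -0.001]
force: [0.8, 0.3, -0.5]
grip_width: 0.6
grip_force: 0.0
go [0.2231 0.4684 0.0874] spin 0.0013
```

```bash
python3 -m pendant '[[[0.1,0.2,0.05,0.0,0.6],[0.2,0.4,0.09,0,0.6],[0.223,0.468,0.09,0,0.6],[0.223,0.468,0.09,0,0.6],[0.223,0.468,0.09,0,0.6]]]'
python3 - <<'E'
from h import *
c=ctrl.get_calibration("wrist");p,d=ctrl.capture("wrist");cv2.imwrite("pics/w4.png",p);np.savez("pics/w4.npz",p=p,d=d,o=c["origin"],r=c["rotation"],K=c["K"])
go(539.3,348.6,30,2.322);pallet()
E
```

```text
time_s: 12.3
eef_pos: [541.9, 346.9, 130.1]
ee_rot: [-0.0, 0.399, 0.917, -0.001]
force: [0.5, 0.2, 0.4]
grip_width: 0.596
grip_force: 0.0
go [ 0.0165 -0.0021  0.5028] spin -0.0003
(array([571.0962, -68.2843]), (151.22329711914062, 100.80584716796875), np.float64(1.3291108626027341))
pallet plate 51.478208851366816 -56.119623002058376
```

View pics/w4.png

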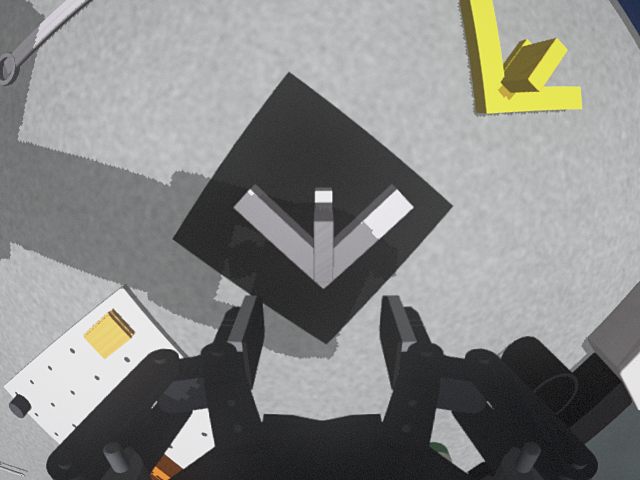

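The grip appears at (323,215), in line with the fingers' centre (322). The square's outer corner is at (323,290) and the leg tips are near (234,207) and (413,207). A ray-cast check follows before the grasp.

Run:
```python
from h import *
f=np.load("pics/w4.npz");c=dict(K=f["K"],origin=f["o"],rotation=f["r"]);p=f["p"]
H,S,V=cv2.split(cv2.cvtColor(p,cv2.COLOR_BGR2HSV))
m=np.zeros(V.shape,bool);m[170:300,225:420]=((V>85)&(S<60))[170:300,225:420]
m=cv2.morphologyEx(m.astype(np.uint8),cv2.MORPH_OPEN,np.ones((3,3)))
n,l,st,ce=cv2.connectedComponentsWithStats(m);print(st[1:][st[1:,4]>100])
w=onplane([(323,290),(234,207),(413,207)],c,23);print(w,np.linalg.norm(np.diff(w[[1,0,2]],axis=0),axis=1))
e=w[0]-w[1];g=w[0]-w[2];print(np.arctan2(e[1],e[0]),np.arctan2(g[1],g[0]))
for q in[(315,203),(332,203),(316,190),(332,190)]:print(onplane([q],c,63))
```

```text
[[ 234  186  180  102 7460]
 [ 371  247   49   53 1378]
 [ 225  278   25   22  351]]
[[573.129  313.3013]
 [484.2193 318.0368]
 [574.971  402.6922]] [89.0357 89.4099]
-0.05321129972146977 -1.5913997787685839
[[517.1488 366.3134]]
[[524.3629 373.0427]]
[[512.3799 372.3367]]
[[519.0916 378.5964]]
```

```bash
python3 -m pendant '[[[0.008,0,0.2,0,0.6],[0.008,0,0.35,0,0.6],[0.008,0,0.45,0,0.6],[0.008,0,0.49,0,0.6],[0.008,0,0.503,0,0.6],[0.008,0,0.503,0,0.6]]]' 40
python3 -m pendant '[[[0,0,0,0,0.4],[0,0,0,0,0.2],[0,0,0,0,0.1],[0,0,0,0,0.05],[0,0,0,0,0.0],[0,0,0,0,0.0],[0,0,0,0,0.0],[0,0,0,0,0.0]]]' 40
```

```text
time_s: 13.0
eef_pos: [541.4, 348.5, 31.5]
ee_rot: [0.0, 0.398, 0.917, 0.0]
force: [0.2, 0.1, 0.1]
grip_width: 0.6
grip_force: 0.0
time_s: 13.8
eef_pos: [541.3, 348.9, 31.3]
ee_rot: [0.0, 0.398, 0.917, 0.0]
force: [-1.9, 0.6, 6.8]
grip_width: 0.133
grip_force: 40.5
```

```bash
python3 -m pendant '[[[0,0,-0.05,0,0],[0,0,-0.2,0,0],[0,0,-0.4,0,0],[0,0,-0.5,0,0],[0,0,-0.5,0,0],[0,0,-0.5,0,0]]]'
python3 - <<'E'
from h import *
gop(53,67,135,-np.pi/4+np.pi)
E
```

```text
time_s: 14.4
eef_pos: [540.2, 348.4, 129.2]
ee_rot: [-0.001, 0.398, 0.917, -0.001]
force: [0.6, 0.3, -3.4]
grip_width: 0.134
grip_force: 39.5
go [-1.2973 -0.7905 -0.0282] spin 0.066
```

```bash
python3 -m pendant '[[[-0.1,-0.06,-0.03,0.01,0],[-0.25,-0.15,-0.03,0.03,0],[-0.4,-0.25,-0.03,0.05,0],[-0.55,-0.35,-0.03,0.066,0],[-0.7,-0.45,-0.03,0.066,0],[-0.83,-0.52,-0.03,0.066,0],[-0.9,-0.56,-0.03,0.066,0],[-0.93,-0.58,-0.03,0.066,0],[-0.93,-0.58,-0.03,0.066,0]]]'
python3 - <<'E'
from h import *
gop(53,67,70,-np.pi/4+np.pi)
E
```

```text
time_s: 15.3
eef_pos: [582.8, 133.5, 135.6]
ee_rot: [-0.001, 0.491, 0.871, -0.0]
force: [-0.5, 0.9, -3.7]
grip_width: 0.138
grip_force: 39.7
go [-0.4033 -0.1316  0.3278] spin -0.0001
```

```bash
python3 -m pendant '[[[-0.1,-0.03,0.05,0,0],[-0.2,-0.06,0.15,0,0],[-0.3,-0.1,0.22,0,0],[-0.37,-0.12,0.28,0,0],[-0.4,-0.13,0.32,0,0],[-0.403,-0.132,0.33,0,0],[-0.403,-0.132,0.33,0,0]]]'
python3 - <<'E'
from h import *
c=ctrl.get_calibration("wrist");p,d=ctrl.capture("wrist");cv2.imwrite("pics/w5.png",p);np.savez("pics/w5.npz",p=p,d=d,o=c["origin"],r=c["rotation"],K=c["K"])
gop(53,67,39,-np.pi/4+np.pi)
E
```

```text
time_s: 16.0
eef_pos: [602.3, 51.8, 70.5]
ee_rot: [-0.0, 0.491, 0.871, 0.0]
force: [0.7, -0.8, -3.0]
grip_width: 0.129
grip_force: 39.6
go [-0.0029 -0.0048  0.1598] spin 0.0003
```

View pics/w5.png

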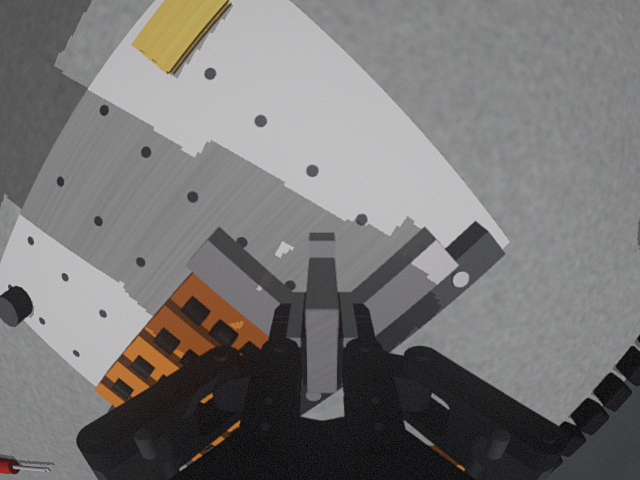

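The square is level in the fingers with its leg tips at about (205,245) and (445,250). The fence end is at (490,245) and the pallet at (210,340). I'll measure its yaw from the outer leg-tip corners using a mask.

Run:
```python
from h import *
f=np.load("pics/w5.npz");c=dict(K=f["K"],origin=f["o"],rotation=f["r"]);p=f["p"];d=f["d"]
# back-project with depth, keep points near leg-top height
v,u=np.mgrid[0:480,0:640];g=(d>0)&(v>200)&(v<330)&(u>150)&(u<480)
K=c["K"];x=(u[g]-K[0,2])/K[0,0];y=(v[g]-K[1,2])/K[1,1];r=np.hypot(x,y);s=np.tan(r)/r
w=(np.c_[x*s,y*s,np.ones(len(x))]*d[g][:,None])@rot(c["rotation"]).T+c["origin"]
R2=np.array([[np.cos(PY),np.sin(PY)],[-np.sin(PY),np.cos(PY)]]);q=(w[:,:2]-P0)@R2.T
k=(w[:,2]>50)&(w[:,2]<75);print(k.sum(),np.median(w[k,2]))
q=q[k];z=w[k,2]
# right leg (along +y): outer face = max x per y bin ; left leg: min y per x bin
L=[(t,q[(abs(q[:,1]-t)<2)&(q[:,0]>60),0].max(),np.median(z[(abs(q[:,1]-t)<2)&(q[:,0]>60)])) for t in range(80,120,5)];print(np.round(L,1))
M=[(t,q[(abs(q[:,0]-t)<2)&(q[:,1]<60),1].min(),np.median(z[(abs(q[:,0]-t)<2)&(q[:,1]<60)])) for t in range(0,40,5)];print(np.round(M,1))
L=np.array(L);M=np.array(M);print(np.polyfit(L[:,0],L[:,1],1),np.polyfit(M[:,0],M[:,1],1))
```

```text
10088 62.30406612453534
[[ 80.   85.7  62.3]
 [ 85.   86.1  62.3]
 [ 90.   85.8  62.4]
 [ 95.   85.8  62.3]
 [100.   86.2  62.3]
 [105.   86.3  62.3]
 [110.   86.3  62.3]
 [115.   85.9  62.4]]
[[ 0.  34.3 62.4]
 [ 5.  34.3 62.4]
 [10.  33.7 62.3]
 [15.  34.  62.4]
 [20.  34.  62.3]
 [25.  33.9 62.4]
 [30.  33.9 62.3]
 [35.  33.9 62.4]]
[ 0.0089 85.1381] [-0.0107 34.1915]
```

```bash
python3 -m pendant '[[[0,0,0.05,-0.003,0],[0,0,0.1,-0.003,0],[0,0,0.135,-0.003,0],[0,0,0.155,-0.003,0],[0,0,0.164,-0.003,0],[0,0,0.164,-0.003,0]]]'
python3 -m pendant '[[[-0.02,0.02,0,0,0],[-0.03,0.03,0,0,0],[-0.037,0.037,0,0,0],[-0.042,0.042,0,0,0],[-0.042,0.042,0,0,0]]]'
python3 -c "
from h import *
f=ctrl.sense()['force'];print(f);gop(67,67,37.7,2.366)"
```

```text
time_s: 16.65
eef_pos: [602.3, 50.9, 37.5]
ee_rot: [-0.0, 0.487, 0.873, -0.0]
force: [0.5, -0.6, -3.5]
grip_width: 0.136
grip_force: 39.7
time_s: 17.15
eef_pos: [614.0, 48.2, 37.7]
ee_rot: [0.0, 0.487, 0.873, 0.0]
force: [-0.1, -0.6, -3.0]
grip_width: 0.135
grip_force: 39.7
[-0.1184 -0.6461 -2.9758]
go [-0.0065  0.0049 -0.0001] spin -0.0001
```

```bash
python3 -m pendant '[[[-0.0035,0.0035,0,0,0],[-0.0035,0.0035,0,0,0]]]' | grep -E 'eef|force'
python3 -m pendant '[[[-0.0035,0.0035,0,0,0],[-0.0035,0.0035,0,0,0]]]' | grep -E 'eef|force'
python3 -m pendant '[[[-0.0035,0.0035,0,0,0],[-0.0035,0.0035,0,0,0]]]' | grep -E 'eef|force'
python3 -m pendant '[[[-0.0035,0.0035,0,0,0],[-0.0035,0.0035,0,0,0]]]' | grep -E 'eef|force'
```

```text
eef_pos: [614.9, 48.0, 37.7]
force: [-0.4, -0.2, -4.1]
grip_force: 39.7
eef_pos: [615.9, 47.7, 37.7]
force: [-0.3, 0.1, -3.1]
grip_force: 39.7
eef_pos: [616.9, 47.5, 37.7]
force: [0.4, -0.2, -4.1]
grip_force: 39.7
eef_pos: [617.9, 47.3, 37.7]
force: [0.9, -1.1, -3.3]
grip_force: 39.7
```

```bash
python3 -m pendant '[[[-0.0035,0.0035,0,0,0],[-0.0035,0.0035,0,0,0]]]' | grep -E 'eef|force'
python3 -m pendant '[[[-0.0035,0.0035,0,0,0],[-0.0035,0.0035,0,0,0]]]' | grep -E 'eef|force'
```

```text
eef_pos: [618.5, 47.2, 37.5]
force: [-2.6, 0.2, -2.9]
grip_force: 39.8
eef_pos: [618.6, 47.2, 37.3]
force: [-5.1, 1.3, -1.9]
grip_force: 39.9
```

```bash
python3 -m pendant '[[[-0.008,-0.012,0,0,0],[-0.018,-0.022,0,0,0],[-0.028,-0.032,0,0,0],[-0.036,-0.04,0,0,0],[-0.038,-0.042,0,0,0]]]' | grep -E 'eef|force'
python3 -m pendant '[[[-0.0035,-0.0035,0,0,0],[-0.0035,-0.0035,0,0,0]]]' | grep -E 'eef|force'
python3 -m pendant '[[[-0.0035,-0.0035,0,0,0],[-0.0035,-0.0035,0,0,0]]]' | grep -E 'eef|force'
```

```text
eef_pos: [615.8, 35.8, 37.4]
force: [-4.2, 2.8, -4.3]
grip_force: 39.7
eef_pos: [615.6, 34.9, 37.4]
force: [-5.2, 2.8, -3.2]
grip_force: 39.7
eef_pos: [615.4, 34.0, 37.4]
force: [-5.0, 2.2, -2.8]
grip_force: 39.6
```

```bash
python3 -m pendant '[[[-0.0035,-0.0035,0,0,0],[-0.0035,-0.0035,0,0,0]]]' | grep -E 'eef|force'
python3 -m pendant '[[[-0.0035,-0.0035,0,0,0],[-0.0035,-0.0035,0,0,0]]]' | grep -E 'eef|force'
python3 -m pendant '[[[-0.0035,-0.0035,0,0,0],[-0.0035,-0.0035,0,0,0]]]' | grep -E 'eef|force'
```

```text
eef_pos: [615.4, 33.5, 37.4]
force: [-3.0, 4.3, -3.7]
grip_force: 39.8
eef_pos: [615.4, 33.3, 37.5]
force: [-3.0, 8.1, -4.1]
grip_force: 39.9
eef_pos: [615.4, 33.1, 37.7]
force: [-1.8, 12.5, -3.4]
grip_force: 40.0
```

Both faces are in contact: about 5 N on the fence and about 11 N on the pallet. I'll even the forces out and hold.

```bash
python3 -m pendant '[[[-0.001,0.004,0,0,0],[-0.001,0.004,0,0,0],[-0.001,0.004,0,0,0],[-0.001,0.004,0,0,0],[-0.001,0.004,0,0,0],[-0.001,0.004,0,0,0],[-0.001,0.004,0,0,0],[-0.001,0.004,0,0,0],[-0.001,0.004,0,0,0],[-0.001,0.004,0,0,0],[-0.001,0.004,0,0,0],[-0.001,0.004,0,0,0]]]'
python3 - <<'E'
from h import *
s=ctrl.sense();print(s["force"],s["wrist_torque"],yaw(s)-np.pi*.75-PY)
c=ctrl.get_calibration("wrist");p,d=ctrl.capture("wrist")
v,u=np.mgrid[0:480,0:640];g=(d>0)&(v>200)&(v<330)&(u>150)&(u<480)
K=c["K"];x=(u[g]-K[0,2])/K[0,0];y=(v[g]-K[1,2])/K[1,1];r=np.hypot(x,y);s=np.tan(r)/r
w=(np.c_[x*s,y*s,np.ones(len(x))]*d[g][:,None])@rot(c["rotation"]).T+c["origin"]
R2=np.array([[np.cos(PY),np.sin(PY)],[-np.sin(PY),np.cos(PY)]]);q=(w[:,:2]-P0)@R2.T
k=(w[:,2]>22)&(w[:,2]<40);q=q[k];z=w[k,2]
# inner faces: right leg inner edge min x ; left leg inner edge max y
L=np.array([(t,q[(abs(q[:,1]-t)<2)&(q[:,0]>72),0].min(),np.median(z[(abs(q[:,1]-t)<2)&(q[:,0]>72)])) for t in range(70,102,4)]);print(np.round(L,1))
M=np.array([(t,q[(abs(q[:,0]-t)<2)&(q[:,1]<45),1].max(),np.median(z[(abs(q[:,0]-t)<2)&(q[:,1]<45)&(q[:,1]>24)])) for t in range(14,46,4)]);print(np.round(M,1))
print(np.polyfit(L[:,0],L[:,1],1),np.polyfit(M[:,0],M[:,1],1));pallet()
E
```

```text
time_s: 21.05
eef_pos: [615.5, 33.1, 37.5]
ee_rot: [-0.002, 0.487, 0.873, 0.001]
force: [-4.2, 11.2, -1.5]
grip_width: 0.136
grip_force: 40.3
[-4.2179 11.2249 -1.508 ] [ 1.9343  0.928  -0.3813] 0.00874268513616927
[[70.  83.9 29. ]
 [74.  83.9 29. ]
 [78.  83.9 28.9]
 [82.  83.7 28.9]
 [86.  84.  28.9]
 [90.  84.  29. ]
 [94.  84.1 28.9]
 [98.  83.9 29. ]]
[[14.  38.4 29.6]
 [18.  38.5 29.6]
 [22.  38.3 29.7]
 [26.  38.2 29.6]
 [30.  38.3 29.5]
 [34.  38.3 29.5]
 [38.  38.4 29.4]
 [42.  38.2 29.4]]
[ 0.0032 83.6697] [-0.0048 38.4756]
(array([569.2679, -75.701 ]), (135.94570922851562, 100.80584716796875), np.float64(1.3291107294446796))
pallet plate 51.472991392853224 -63.758417250726296
```

The hold lasted 1.2 s. The square's faces are parallel to the plate within 0.005 rad and it is level. Now back out and return to the mat.

```bash
python3 -m pendant '[[[0.007,0.004,0,0,0],[0.015,0.004,0,0,0],[0.04,0,0,0,0],[0.08,0,0,0,0],[0.09,0,-0.1,0,0],[0.09,0,-0.3,0,0],[0.09,0,-0.5,0,0],[0.09,0,-0.5,0,0],[0.09,0,-0.5,0,0]]]'
python3 - <<'E'
from h import *
go(533,343,135,2.322)
E
```

```text
time_s: 22.05
eef_pos: [606.7, 47.0, 138.0]
ee_rot: [0.001, 0.487, 0.874, 0.0]
force: [-1.3, 0.2, -5.6]
grip_width: 0.136
grip_force: 39.8
go [1.4527 0.4654 0.0141] spin -0.0627
```

```bash
python3 -m pendant '[[[0.1,0.03,0,-0.01,0],[0.25,0.08,0,-0.02,0],[0.4,0.13,0,-0.03,0],[0.55,0.18,0,-0.04,0],[0.7,0.23,0,-0.05,0],[0.83,0.27,0,-0.0627,0],[0.92,0.3,0,-0.0627,0],[0.95,0.31,0,-0.0627,0],[0.95,0.31,0,-0.0627,0]]]'
python3 - <<'E'
from h import *
go(533,343,60,2.322)
E
```

```text
time_s: 22.95
eef_pos: [558.9, 241.2, 136.4]
ee_rot: [-0.001, 0.398, 0.917, -0.001]
force: [-0.2, -1.0, -3.4]
grip_width: 0.13
grip_force: 39.7
go [0.4598 0.2541 0.3817] spin 0.0002
```

```bash
python3 -m pendant '[[[0.1,0.06,0,0,0],[0.25,0.14,0,0,0],[0.38,0.21,0.1,0,0],[0.44,0.245,0.2,0,0],[0.46,0.254,0.3,0,0],[0.46,0.254,0.37,0,0],[0.46,0.254,0.39,0,0],[0.46,0.254,0.39,0,0]]]'
python3 - <<'E'
from h import *
pallet();go(533,343,33,2.322)
E
```

```text
time_s: 23.75
eef_pos: [534.3, 341.9, 59.4]
ee_rot: [-0.0, 0.399, 0.917, -0.0]
force: [1.4, -0.1, -3.6]
grip_width: 0.133
grip_force: 39.7
(array([571.0962, -68.2843]), (151.22329711914062, 100.80584716796875), np.float64(1.3291108626027341))
pallet plate 51.478208851366816 -56.119623002058376
go [ 0.0086 -0.0032  0.1363] spin -0.0004
```

The pallet reading is identical to before, so it is still home. Lowering onto the mat.

```bash
python3 -m pendant '[[[0,0,0.04,0,0],[0,0,0.08,0,0],[0,0,0.11,0,0],[0,0,0.125,0,0],[0,0,0.132,0,0],[0,0,0.132,0,0]]]' | grep -E 'eef|force'
python3 -m pendant '[[[0,0,0.005,0,0],[0,0,0.005,0,0]]]' | grep -E 'eef|force'
python3 -m pendant '[[[0,0,0.004,0,0],[0,0,0.004,0,0]]]' | grep -E 'eef|force'
```

```text
eef_pos: [533.9, 342.9, 33.2]
force: [1.4, 0.2, -2.5]
grip_force: 39.8
eef_pos: [533.9, 342.9, 32.4]
force: [-0.3, -0.7, -2.5]
grip_force: 39.8
eef_pos: [533.9, 342.8, 31.5]
force: [-0.4, 0.3, -3.9]
grip_force: 39.8
```

```bash
python3 -m pendant '[[[0,0,0.004,0,0],[0,0,0.004,0,0]]]' | grep -E 'eef|force'
python3 -m pendant '[[[0,0,0.003,0,0],[0,0,0.003,0,0]]]' | grep -E 'eef|force'
```

```text
eef_pos: [534.1, 343.0, 31.4]
force: [-2.4, -0.8, 3.7]
grip_force: 40.7
eef_pos: [534.2, 343.1, 31.3]
force: [-3.5, -1.4, 7.7]
grip_force: 41.4
```

```bash
python3 -m pendant '[[[0,0,-0.004,0,0],[0,0,-0.004,0,0.15],[0,0,-0.004,0,0.2],[0,0,-0.004,0,0.3],[0,0,-0.004,0,0.5],[0,0,-0.004,0,0.6],[0,0,-0.004,0,0.6],[0,0,-0.004,0,0.6]]]' 20
python3 -m pendant '[[[0,0,-0.1,0,0.6],[0,0,-0.25,0,0.6],[0,0,-0.45,0,0.6],[0,0,-0.6,0,0.6],[0,0,-0.6,0,0.6],[0,0,-0.6,0,0.6]]]'
python3 - <<'E'
from h import *
c=ctrl.get_calibration("wrist");p,d=ctrl.capture("wrist");cv2.imwrite("pics/w7.png",p)
w=onplane([(323,290)],c,23);pallet()
E
```

```text
time_s: 26.0
eef_pos: [533.9, 342.8, 30.9]
ee_rot: [0.0, 0.399, 0.917, 0.0]
force: [0.2, -0.1, -0.6]
grip_width: 0.6
grip_force: 0.0
time_s: 26.6
eef_pos: [533.8, 342.8, 150.9]
ee_rot: [0.0, 0.399, 0.917, 0.0]
force: [-0.7, 0.5, -1.2]
grip_width: 0.601
grip_force: 0.0
(array([571.0962, -68.2843]), (151.22329711914062, 100.80584716796875), np.float64(1.3291108626027341))
pallet plate 51.478208851366816 -56.119623002058376
```

View pics/w7.png

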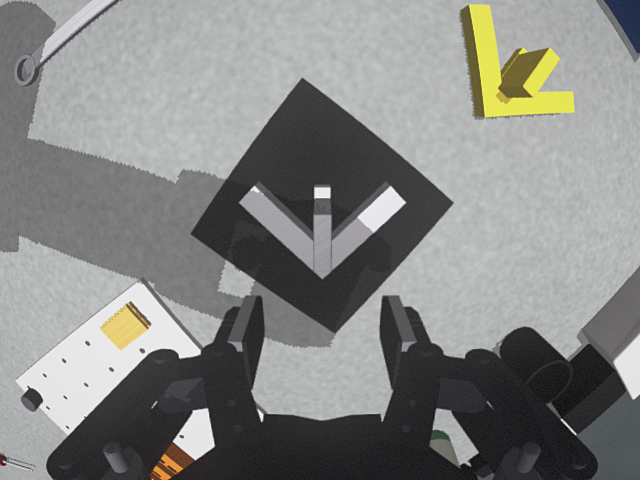

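The square lies flat, entirely on the mat, with its corner at (322,278) and grip at (322,215). It is released, and the mat's centre is near (322,206). The tags at (123,325) and the gauge at (32,400) are in place.

```bash
python3 -c "
from rig import ctrl
print(ctrl.finish_job())"
```

```text
the job is handed in; nothing more can be done
None
```

I handed the job in at about 27 s: the pallet is home, the square was pressed into the corner for over a second without a visible gap, and it now lies flat and released near the middle of its mat, with the tags and gauge left where they were (the hand-in returned no verdict).

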